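# Check a curing box lid: catch, then spring balance

### The arm

A 7-joint arm with a two-finger parallel gripper is mounted at the origin on a cart in front of the work surface, level with it; the furniture and walls round the work are solid. World frame = base frame: x ahead of the robot, y to its left, z up, the work surface at z = 0. Lengths are in mm, angles in rad, forces in N, time in s.
With the tool pointing down it reaches from about 400 to 875 mm from the base axis. Payload 4.4 kg.
Tool frame: the origin (TCP) lies on the centre line of the jaws, within the pads' length; the fingertips stand 25 mm ahead of it and the grasp point (between the pads) lies 6 mm ahead of it (ctrl.finger_overhang is the distance from the TCP to the fingertips, in mm); z points along the fingers, y is the line along which they close (so a half turn about z gives the same grasp; the last joint's range is limited). The gripper opens to 85 mm and grips with 20 to 120 N. Pads are 22 mm wide; open, the fingers measure 114 mm over their backs; the gripper's body (76 mm by 85 mm) begins 54 mm behind the grasp point. The pads swing forward as they close: fully open they stand 13 mm farther back than shut.
Start: joints at [-1.331, 0.628, 0.038, 1.517, -0.027, 0.996, -0.02], TCP at [195.663, 619.866, 256.313] pointing down, gripper open.
Joint ranges: [-3.06, 3.06], [-0.37, 2.12], [-1.25, 1.32], [0.18, 2.47], [-1.1, 4.24], [0.23, 1.98], [-2.94, 2.94]. Speed limits (rad/s): [2.57, 2.57, 3.14, 3.14, 3.14, 3.14, 3.14].

### API

Orientations are given as [roll, pitch, yaw] about the fixed x, y, z axes, in that order (R = Rz(yaw) Ry(pitch) Rx(roll)).
In Python, from cell import ctrl gives the robot as it stands. The module is installed in compiled form; this text tells all that it offers.
- The arm moves only by the tool play_rows, never from a script. Its argument "targets" is a list of rows, each a list of 5 numbers: the closure, from 0 (fully open) to 1 (shut), then the shift along the tool's x, y, z in cm, then the turn about the tool's z in degrees. In form: [[gripper, dx, dy, dz, spin], ...]. A call has 1 to 10 rows; each row is the pose to reach, as a shift and turn from the pose commanded when the call began, along the tool's axes at that moment; what a row does not reach only later rows make up. A row lasts 1/10 s, in which the tool goes at most 50 mm and 8.59 degrees, less where a joint would pass 70% of its speed; a pose out of reach is approached as far as the arm can. A call with a gripper value outside its range is refused whole. The fingers move at their own pace and stop on an object; the grip force is fixed at half the most. Time passes only in rows, so rows that repeat a pose let the fingers close. It gives the time, the measured TCP pose, the force, the opening and the grip force at its end, in the units of the state.
- ctrl.read_state(): the state, without advancing time (a new reading comes with each control period).
- ctrl.get_image(name): name is "scene" or "side" or "wrist"; returns (picture, depth): 480x640x3 uint8, red, green, blue; 480x640 float32, mm along the optical axis (not along the pixel's ray), 0 where there is no reading.
- ctrl.calibration(name): a dict with "vfov" (degrees; the focal length in pixels is half the picture's height over the tangent of half this angle, whatever the lens; pixels are square), "cx", "cy" (the principal point, pixels), "k1" (the pictures are not rectified: a ray, as slopes to the right and down, at radius r is drawn at 1 + k1 r^2 times it, then the intrinsics apply), "extrinsics" (4x4, takes a point from camera to world coordinates); the wrist camera has in their place "mount" (4x4, takes a point from camera to tool coordinates, whose origin is the TCP and whose axes are the flange's). Camera axes: x right, y down, z forward; pixel columns grow to the right and rows downward; lengths in mm; the calibration is good to about 2 mm. A picture is of the moment at which its call begins: read the wrist's pose just before it. calibration takes no time and is no camera call.
- ctrl.finish_job(): hands the job in; it is judged then, once.
Trained networks look in the newest picture that a camera, given by its name, has taken for a name from the list of things; names that differ only in an ending like _2 or _b are one class to them, and where a whole thing is asked for, a point or a joint stands for the part that bears it (a point fixed in the world has none). Each returns a list of dicts, best first, with "confidence" (0 to 1); they miss things now and then, are a little off and sometimes report something else, mostly with a low value. They report only what shows in the picture. A call takes as long as a camera call.
- ctrl.search_frame(camera, name): "bbox" ([left, top, right, bottom] in pixels, round what is visible of it).
- ctrl.trace(camera, name): "pixels" (480x640 bool, what is visible of it) and "bbox" ([left, top, right, bottom] in pixels, round what is visible of it).
The state is a dict: "clock": time; "qpos": joint angles; "qd": joint speeds; "tau": joint torques, N m; "eef_pos": TCP position; "tool_rot": TCP orientation; "force": force on the tool from outside, world axes, zero at the start; "torque": the same for the moment, N m; "width": finger opening in mm; "gripper_force": force on a finger pad.
Only numpy, scipy, OpenCV 4.12 (cv2) and the standard library are available. Lean on these libraries where they do the work, as an engineer would, in place of code of your own. Each camera call takes 0.05 s, during which the arm holds its last target. There are 200 camera calls.

### The job

The grey lamp curing box has had new lid springs, and its lid is resting ajar on the catch. Press the lid down past the catch until it is fully shut, then raise it by its bow handle clearly past its balance point (ten degrees or so), where the springs begin to carry it up. Then bring it back down and finish holding it still by the handle about ten degrees below the balance point, where it would sink shut if you let go, so that I can set the spring collar; do not let go at the end, and do not disturb the other things on the bench.

Things in the scene. Friction and masses are not known exactly. Their poses are not given: they have to be found in the camera images.
- curing_box: bench-top lamp curing box, fixed: grey open box 170 deep (x) x 150 wide (y) x 85 high, white hinged lid on top, timer knob in front, springs and brass collar at the back. Origin: centre of its underside, at bench height; x points from its front (handle side) to its back (hinge side), z up. Place and yaw (-0.42 to 0.22 rad) vary.
- lid (a joint): opening angle of the lid, rad. 0 = fully shut, held by the catch; 0.08 = resting ajar on the catch, as at the start; 0.94 (54 degrees) = balance point; 1.6 = stop. Damped hinge. Let go below balance, the lid sinks, but stops on the catch at 0.08; above it the springs carry it up to the stop. A round bar handle moves it.
- lid_hinge (a point): middle of the lid's hinge axis, 94 mm behind the box's origin and 89 mm above its underside. The axis runs along the box's y; the front of the lid rises as the angle grows. Its frame turns with the lid.
- lid_handle (a point): middle of the 11 mm thick round steel bar of the lid's bow handle, along the box's y, straight for 46 mm, 42 mm in front of the lid's front face: a finger fits between. Lid shut: 221 mm in front of the hinge axis, 8 mm above it, 97 mm above the bench. It can turn between finger pads. About 7 N upwards pulls it off the catch; elsewhere it needs 0 to 2 N, near balance only some tenths.
- lid_press (a point): point on the flat top of the lid, on its centre line, 22 mm behind its front face: a good place to press. Lid shut: 108 mm above the bench, 157 mm in front of the hinge axis. Shutting the lid past the catch takes 5 to 8 N down here (13 mm of travel, it snaps home). The lid is 22 mm thick.
- cup3: clear dust cup 30 across, 8 high, on the turntable inside the box; leave it alone. Origin: centre of its underside.
- loupe: bystander: black eye loupe 34 across, 34 high, standing behind the box, to the left. Origin: centre of its underside.
- tweezers1: bystander: steel tweezers, 131 long, lying behind the box. Origin: under their middle.
- foam_case: bystander: clear case with black foam, 70 x 86 x 17. Origin: centre of its underside.
- screwdriver1: bystander: thin screwdriver, 108 long, 9 thick, lying. Origin: under its middle.
- spool: bystander: small spool of brass wire 28 across, 14 high. Origin: centre of its underside.
- vial: bystander: small vial with a cap, 14 across, 38 high. Origin: centre of its underside.
- blue_case: bystander: closed flat case 58 x 99 x 24. Origin: centre of its underside.
- movement_holder: bystander: small metal movement holder, 22 x 72 x 10. Origin: centre of its underside.
- cup1: bystander: clear open dust cup 28 across, 14 high, on the bench close to the right (-y) side of the box, near its back. Origin: centre of its underside.

How it is judged:
By the outcome, as a careful person would: the job done as asked, in the order asked, and still so for the second after the job is handed in, while the arm keeps its last pose, push and grip.
It also fails if it takes over 50 s, if anything falls off the work surface, if the arm or the gripper's body presses on something with over 40 N, if the wrist force passes 120 N, or if a joint passes its speed limit or range.

## Working session

There is one attempt and no reset: what is moved stays moved. The work goes in short steps, Python scripts to look and compute and a tool call to move; the robot and the scene stay as the last step left them, time stands still between calls to the robot, and variables do not carry over. Pictures are saved under pics/ and viewed, at most 10 in all, crops included, and the job is handed in when it is done.

Besides the shell and the picture viewer there is one more tool, called after "Request:" by a JSON object that holds its "name" and its "arguments", one argument or row to a line. play_rows: Moves the arm, as the interface text tells. Its arguments: {"type":"object","properties":{"targets":{"type":"array"}},"required":["targets"]}

```bash
mkdir -p pics
cat > h.py <<'E'
import numpy as np, cv2
from cell import ctrl
from scipy.spatial.transform import Rotation as R
def cam(name):
    c=ctrl.calibration(name); f=240/np.tan(np.radians(c['vfov'])/2)
    if 'extrinsics' in c: T=np.array(c['extrinsics'])
    else:
        s=ctrl.read_state(); T=np.eye(4); T[:3,:3]=R.from_euler('xyz',s['tool_rot']).as_matrix(); T[:3,3]=s['eef_pos']; T=T@np.array(c['mount'])
    return c,f,T
def cloud(name,depth,C=None):
    c,f,T=C or cam(name)
    v,u=np.mgrid[0:480,0:640]; a=(u-c['cx'])/f; b=(v-c['cy'])/f
    x,y=a.copy(),b.copy()
    for _ in range(8):
        k=1+c['k1']*(x*x+y*y); x=a/k; y=b/k
    P=np.stack([x*depth,y*depth,depth],-1)@T[:3,:3].T+T[:3,3]
    P[depth<=0]=np.nan
    return P
def proj(name,p,C=None):
    c,f,T=C or cam(name); q=(np.asarray(p)-T[:3,3])@T[:3,:3]; x=q[0]/q[2];y=q[1]/q[2];k=1+c['k1']*(x*x+y*y)
    return c['cx']+f*x*k,c['cy']+f*y*k
def save(n,im): cv2.imwrite('pics/'+n,im[:,:,::-1])
E
python3 - <<'E'
from h import *
s=ctrl.read_state(); print({k:np.round(v,3).tolist() for k,v in s.items()})
for n in ['scene','side']:
    C=cam(n); im,d=ctrl.get_image(n); save(n+'1.png',im); P=cloud(n,d,C); np.save(n+'.npy',P)
    print(n,np.round(C[2],2).tolist())
    for nm in ['curing_box','lid','lid_handle']:
        for r in ctrl.trace(n,nm)[:2]:
            m=r['pixels']; q=P[m]; q=q[~np.isnan(q[:,0])]
            print(n,nm,round(r['confidence'],2),np.round(r['bbox']),len(q),np.round(np.percentile(q,[2,50,98],axis=0)).tolist() if len(q) else '')
            np.save(f'{n}_{nm}.npy',m) if r['confidence']>.4 else 0
E
```

```text
{'clock': 0.0, 'qpos': [-1.331, 0.629, 0.038, 1.518, -0.027, 0.996, -0.02], 'qd': [0.001, 0.001, -0.001, 0.0, 0.001, 0.001, -0.001], 'tau': [0.001, -56.342, 1.227, -19.344, 0.011, 0.011, -0.0], 'eef_pos': [195.456, 619.307, 255.391], 'tool_rot': [-3.14, 0.0, 2.836], 'force': [-0.286, -1.172, -0.01], 'torque': [0.018, -0.035, -0.029], 'gripper_force': 0.0, 'width': 85.803}
scene [[0.74, -0.42, 0.52, -79.45], [-0.67, -0.47, 0.57, -697.53], [0.01, -0.77, -0.64, 840.56], [0.0, 0.0, 0.0, 1.0]]
scene curing_box 0.97 [318. 250. 422. 343.] 5799 [[414.0, -316.0, 11.0], [504.0, -262.0, 112.0], [615.0, -164.0, 123.0]]
scene lid 0.58 [320. 248. 418. 316.] 3697 [[411.0, -313.0, 101.0], [518.0, -246.0, 117.0], [617.0, -165.0, 123.0]]
scene lid_handle 0.62 [324. 250. 417. 314.] 3610 [[411.0, -313.0, 101.0], [517.0, -246.0, 117.0], [616.0, -166.0, 123.0]]
side [[-0.99, 0.07, -0.07, 599.57], [0.1, 0.61, -0.79, 907.33], [-0.02, -0.79, -0.61, 818.09], [0.0, 0.0, 0.0, 1.0]]
side curing_box 0.38 [332. 316. 368. 354.] 1251 [[454.0, 175.0, 3.0], [488.0, 224.0, 17.0], [523.0, 262.0, 20.0]]
side lid 0.73 [272. 163. 353. 210.] 2389 [[442.0, -305.0, 95.0], [539.0, -214.0, 116.0], [626.0, -157.0, 124.0]]
side lid_handle 0.77 [271. 166. 356. 206.] 2515 [[421.0, -307.0, 88.0], [537.0, -214.0, 116.0], [624.0, -157.0, 124.0]]
side lid_handle 0.39 [362. 168. 368. 180.] 84 [[335.0, -459.0, 2.0], [352.0, -422.0, 8.0], [367.0, -395.0, 13.0]]
```

Run:
```python
from h import *
for n in ['scene','side']:
    P=np.load(n+'.npy'); m=np.load(n+'_lid.npy'); q=P[m]; q=q[~np.isnan(q[:,0])]
    q=q[(q[:,2]>104)&(q[:,2]<130)]
    c,(w,h),a=cv2.minAreaRect(q[:,:2].astype(np.float32)); print(n,np.round(c,1),w,h,a, np.round(cv2.boxPoints((c,(w,h),a))).tolist())
    A=np.c_[q[:,:2]-q[:,:2].mean(0),np.ones(len(q))]; g=np.linalg.lstsq(A,q[:,2],rcond=None)[0]; print('plane',g, 'yaw from slope',np.arctan2(-g[1],-g[0]),np.hypot(g[0],g[1]))
a=cv2.imread('pics/scene1.png')[150:450,200:600]; b=cv2.imread('pics/side1.png')[100:400,180:580]
cv2.imwrite('pics/both.png',np.vstack([cv2.resize(a,(800,600))])[:, :]); cv2.imwrite('pics/sidec.png',cv2.resize(b,(800,600)))
```

```text
scene [ 514.1 -234.7] 152.2283172607422 218.42758178710938 85.78506469726562 [[400.0, -303.0], [617.0, -319.0], [629.0, -167.0], [411.0, -151.0]]
plane [-4.75508133e-02  1.50276125e-02  1.16328041e+02] yaw from slope -0.30610003709342753 0.04986891794592989
side [ 520.3 -233.4] 160.01190185546875 209.2009735107422 85.47344207763672 [[410.0, -305.0], [618.0, -321.0], [631.0, -162.0], [422.0, -145.0]]
plane [-6.58483730e-02 -1.85158940e-02  1.16042491e+02] yaw from slope 0.27411170788360817 0.06840209464963969
```

View pics/both.png

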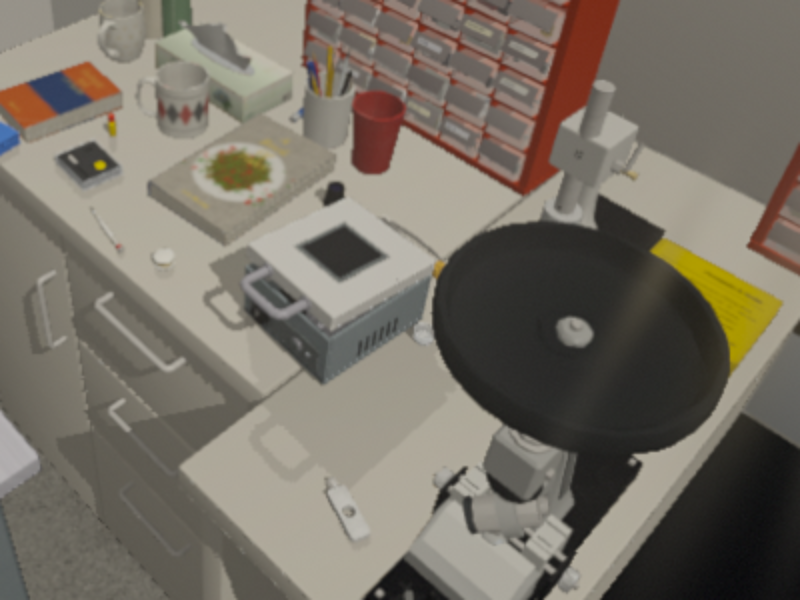

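View pics/sidec.png

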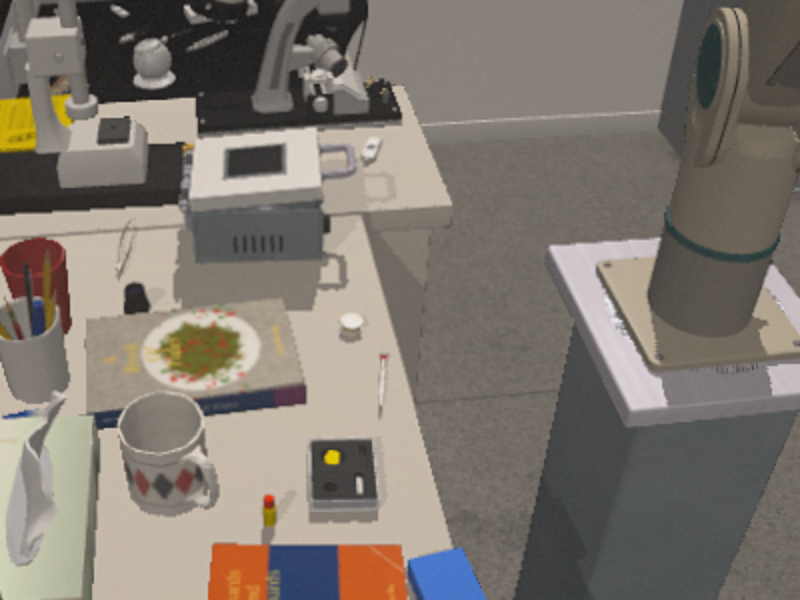

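Run:
```python
from h import *
P=np.concatenate([np.load(n+'.npy').reshape(-1,3) for n in ['scene','side']]); P=P[~np.isnan(P[:,0])]
q=P[(P[:,2]>135)&(P[:,0]>300)&(P[:,0]<850)&(P[:,1]>-650)&(P[:,1]<650)]
H={}
for x,y,z in q:
    k=(int(x//60)*60,int(y//60)*60); H.setdefault(k,[]).append(z)
for k in sorted(H):
    if len(H[k])>15: print(k,len(H[k]),np.round(np.percentile(H[k],[2,98])),end=' | ')
```

```text
(300, -660) 1267 [354. 380.] | (300, -600) 1146 [352. 379.] | (300, -540) 1101 [353. 380.] | (300, -480) 186 [357. 381.] | (360, -660) 1338 [353. 370.] | (360, -600) 2914 [172. 366.] | (360, -540) 1374 [194. 358.] | (360, -480) 697 [356. 381.] | (420, -660) 1414 [354. 380.] | (420, -600) 1833 [145. 368.] | (420, -540) 1525 [353. 380.] | (420, -480) 277 [356. 381.] | (480, -600) 560 [143. 381.] | (480, -540) 157 [358. 381.] | (720, -420) 1659 [141. 322.] | (720, -360) 197 [202. 263.] | (780, -480) 138 [218. 263.] | (780, -420) 879 [137. 321.] | (780, -360) 443 [203. 263.] | (780, -60) 19 [136. 147.] | (780, 0) 79 [135. 171.] | (780, 360) 491 [135. 144.] | (780, 420) 259 [136. 145.] | (840, -420) 36 [136. 208.] | (840, 60) 23 [136. 145.] | (840, 360) 114 [137. 145.] | (840, 420) 46 [135. 146.] |
```

Request:
{"name": "play_rows", "arguments": {
  "targets": [
    [1, 0, 0, 0, 0]
  ]
}}

```text
clock: 0.5
eef_pos: [195.7, 619.8, 256.3]
tool_rot: [-3.142, -0.0, 2.836]
force: [0.0, 0.2, 0.6]
width: 73.0
gripper_force: 0.0
```

Request:
{"name": "play_rows", "arguments": {
  "targets": [
    [1, -39.7, -31.5, 0, 77],
    [1, -39.7, -31.5, 0, 77],
    [1, -39.7, -31.5, 0, 77],
    [1, -39.7, -31.5, 0, 77],
    [1, -39.7, -31.5, 0, 77],
    [1, -39.7, -31.5, 0, 77],
    [1, -39.7, -31.5, 0, 77],
    [1, -39.7, -31.5, 0, 77],
    [1, -39.7, -31.5, 0, 77],
    [1, -39.7, -31.5, 0, 77]
  ]
}}

```text
clock: 1.5
eef_pos: [476.5, 204.1, 256.6]
tool_rot: [3.141, -0.0, 1.489]
force: [0.2, 1.1, -0.8]
width: 0.0
gripper_force: 0.0
```

Request:
{"name": "play_rows", "arguments": {
  "targets": [
    [1, -43.1, 2.6, 0, 0],
    [1, -43.1, 2.6, 0, 0],
    [1, -43.1, 2.6, 0, 0],
    [1, -43.1, 2.6, 0, 0],
    [1, -43.1, 2.6, 0, 0],
    [1, -43.1, 2.6, 0, 0],
    [1, -43.1, 2.6, 0, 0],
    [1, -43.1, 2.6, 0, 0],
    [1, -43.1, 2.6, 0, 0],
    [1, -43.1, 2.6, 0, 0]
  ]
}}

```text
clock: 2.5
eef_pos: [466.6, -232.2, 256.9]
tool_rot: [3.14, 0.004, 1.484]
force: [-0.3, -0.1, 0.5]
width: -0.5
gripper_force: 0.0
```

Run:
```python
from h import *
s=ctrl.read_state(); print(s['eef_pos'],s['tool_rot'],s['force'],s['clock'])
C=cam('wrist'); im,d=ctrl.get_image('wrist'); P=cloud('wrist',d,C); np.save('w1.npy',P); save('w1.png',im); print(np.round(C[0]['mount'],2).tolist())
for nm in ['lid','lid_handle']:
    for r in ctrl.trace('wrist',nm)[:1]:
        m=r['pixels']; np.save('w1_'+nm+'.npy',m); q=P[m]; q=q[~np.isnan(q[:,0])]; print(nm,r['confidence'],r['bbox'],np.round(np.percentile(q,[2,50,98],axis=0)).tolist())
```

```text
[ 466.5671039  -232.23471054  256.90201152] [3.13999588 0.00407135 1.48352336] [-0.34062807 -0.12528882  0.53945022] 2.5
[[0.0, -0.94, -0.33, 84.44], [1.0, 0.0, 0.0, 0.01], [0.0, -0.33, 0.94, -118.0], [0.0, 0.0, 0.0, 1.0]]
lid 0.58 [236.1, 104.2, 585.8, 331.4] [[416.0, -308.0, 109.0], [534.0, -225.0, 117.0], [622.0, -164.0, 123.0]]
lid_handle 0.78 [235.4, 107.3, 588.5, 329.5] [[416.0, -308.0, 109.0], [534.0, -225.0, 117.0], [622.0, -164.0, 123.0]]
```

View pics/w1.png

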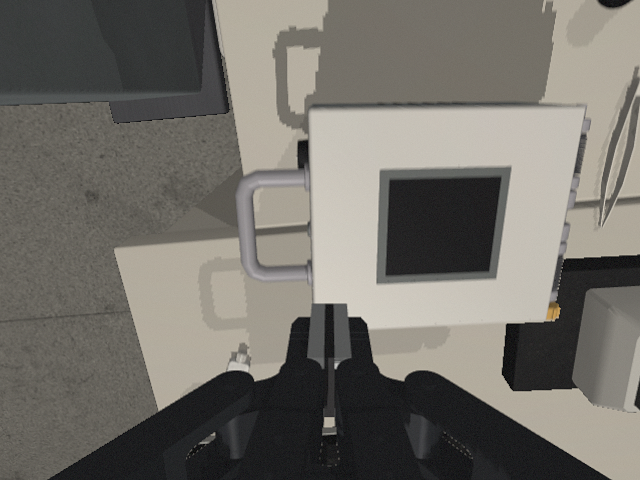

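Run:
```python
from h import *
P=np.load('w1.npy')
def pt(v,u,k=2):
    q=P[v-k:v+k+1,u-k:u+k+1].reshape(-1,3); return np.round(np.nanmedian(q,0),1)
for n,v,u in [('barL',190,247),('barM',225,247),('barR',262,247),('FL',112,314),('BL',110,580),('Ffront',225,318),('back',225,556),('FR',297,318)]: print(n,pt(v,u,1))
# lid front edge & left edge fits
m=(P[...,2]>105)&(P[...,2]<130)
F=[];
for v in range(120,290,2):
    us=np.where(m[v])[0]; us=us[us>296]; 
    if len(us): F.append(P[v,us.min()+1])
F=np.array(F); g=np.polyfit(F[:,1],F[:,0],1); print('front edge x=a*y+b',g,'yaw',np.arctan(-g[0]),F[:,2].mean(), np.polyval(g,-235))
B=[]
for v in range(180,270,2):
    us=np.where(m[v,235:262])[0]+235
    if len(us): B.append(np.r_[np.nanmean(P[v,us],0),len(us)])
B=np.array(B); g=np.polyfit(B[:,1],B[:,0],1); print('bar',g,np.arctan(-g[0]),B.mean(0),B[:,2].max(),np.polyval(g,-228))
L=[]
for u in range(330,570,4):
    vs=np.where(m[:200,u])[0]
    if len(vs): L.append(P[vs.min()+1,u])
L=np.array(L); g=np.polyfit(L[:,0],L[:,1],1); print('left',g,np.arctan(g[0]),L[:,1].mean(),L[:,0].min(),L[:,0].max(), np.polyval(g,[450,600]))
for u in range(262,306,10):
  vs=np.where(m[150:300,u])[0]+150; print(u,pt(vs.min()+3,u,1),pt(vs.max()-3,u,1))
print(ctrl.read_state()['eef_pos'])
```

```text
barL [ 418.3 -200.5  120.1]
barM [ 414.8 -223.4  119.8]
barR [ 411.  -248.5  120.6]
FL [ 464.6 -157.8  122.6]
BL [ 625.3 -171.3  109.9]
Ffront [ 460.4 -226.6  122.1]
back [ 618.2 -244.2  109.6]
FR [ 455.5 -277.5  122.2]
front edge x=a*y+b [1.11062667e-01 4.78613640e+02] yaw -0.1106093673067198 120.04207139297002 452.5139131182228
bar [1.16359688e-01 4.40515156e+02] -0.11583875951076524 [ 414.5465473  -223.17530776  119.41313953   18.        ] 119.79236832800349 413.9851476144411
 ** On entry to DLASCL parameter number  4 had an illegal value
 ** On entry to DLASCL parameter number  4 had an illegal value
 ** On entry to DLASCL parameter number  4 had an illegal value
 ** On entry to DLASCL parameter number  4 had an illegal value
 ** On entry to DLASCL parameter number  5 had an illegal value
 ** On entry to DLASCL parameter number  4 had an illegal valueTraceback (most recent call last):
  File "<stdin>", line 22, in <module>
    c, resids, rank, s = lstsq(lhs, rhs, rcond)
                         ~~~~~^^^^^^^^^^^^^^^^^
    x, resids, rank, s = _umath_linalg.lstsq(a, b, rcond,
                         ~~~~~~~~~~~~~~~~~~~^^^^^^^^^^^^^
                                             signature=signature)
                                             ^^^^^^^^^^^^^^^^^^^^
    raise LinAlgError("SVD did not converge in Linear Least Squares")
numpy.linalg.LinAlgError: SVD did not converge in Linear Least Squares
```

Request:
{"name": "play_rows", "arguments": {
  "targets": [
    [1, 0, 0.8, 4, 1],
    [1, 0, 0.8, 8, 1],
    [1, 0, 0.8, 10, 1],
    [1, 0, 0.8, 10, 1]
  ]
}}

```text
clock: 3.05
eef_pos: [474.2, -223.6, 153.8]
tool_rot: [-3.136, -0.003, 1.478]
force: [-0.0, 0.6, -0.4]
width: -0.3
gripper_force: 0.0
```

Request:
{"name": "play_rows", "arguments": {
  "targets": [
    [1, 0, 0, 0, 0],
    [1, 0, 0, 0, 0],
    [1, 0, 0, 0, 0]
  ]
}}

```text
clock: 3.35
eef_pos: [476.5, -226.8, 157.7]
tool_rot: [3.139, 0.001, 1.475]
force: [0.6, 0.1, -0.2]
width: 0.1
gripper_force: 0.0
```

Run:
```python
from h import *
s=ctrl.read_state(); print(s['eef_pos'],s['tool_rot'],s['force'],s['clock'])
C=cam('wrist'); im,d=ctrl.get_image('wrist'); P=cloud('wrist',d,C); np.save('w2.npy',P); save('w2.png',im)
s=ctrl.read_state(); print(s['eef_pos'],s['tool_rot'])
```

```text
[ 476.4842701  -226.81986342  157.72905401] [3.13887976e+00 6.11860916e-04 1.47504317e+00] [ 0.64732855  0.05445445 -0.23160019] 3.35
[ 476.32605851 -226.83831003  157.56576277] [3.13918900e+00 5.29550622e-04 1.47489045e+00]
```

View pics/w2.png

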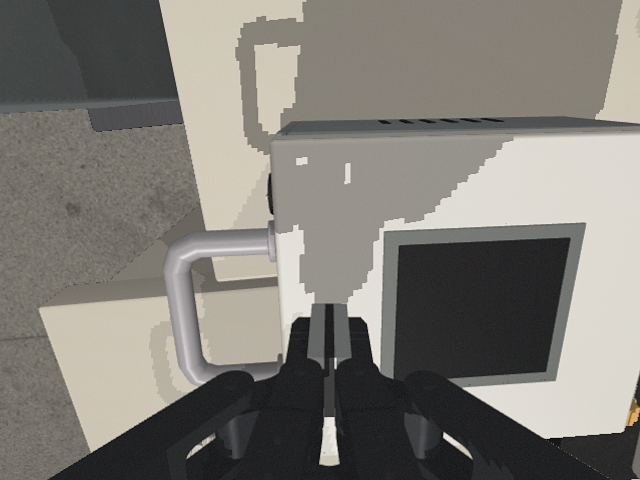

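Run:
```python
from h import *
P=np.load('w2.npy')
m=np.nan_to_num((P[...,2]>105)&(P[...,2]<130))
def fit(A,i,j):
    A=np.array(A); A=A[~np.isnan(A).any(1)]; g=np.polyfit(A[:,i],A[:,j],1); return g,A
B=[]
for v in range(270,350,2):
    us=np.where(m[v,150:225])[0]+150
    if len(us)>4: B.append([P[v,us,0].min()/2+P[v,us,0].max()/2,np.nanmean(P[v,us,1]),np.nanmax(P[v,us,2]),np.ptp(P[v,us,0])])
g,B=fit(B,1,0); print('bar',np.arctan(-g[0]),np.median(B,0),np.polyval(g,-227))
F=[]
for v in range(150,300,2):
    us=np.where(m[v,270:300])[0]+270
    if v in range(225,265): continue
    if len(us): F.append(P[v,us.min()+1])
g,F=fit(F,1,0); print('front',np.arctan(-g[0]),np.polyval(g,-231))
L=[]
for u in range(290,620,4):
    vs=np.where(m[100:200,u])[0]+100
    if len(vs): L.append(P[vs.min()+1,u])
g,L=fit(L,0,1); print('left',np.arctan(g[0]),np.polyval(g,[460,600]),L[:,2].min(),L[:,2].max())
for u in (225,250): 
    vs=np.where(m[215:300,u])[0]+215; vs=vs[vs<275]; print(u,np.nanmean(P[vs,u],0))
    vs=np.where(m[330:390,u])[0]+330; print(u,np.nanmean(P[vs,u],0))
```

```text
bar -0.07381015119485479 [ 413.76953889 -222.44970068  121.43345908    9.70185728] 413.4194902508624
front -0.07997066936179845 455.79784556396044
left -0.07927935016439656 [-156.26824746 -167.39066852] 108.477122637033 114.39845926285469
225 [ 437.53706983 -195.21540172  117.67065156]
225 [ 425.86872239 -256.6867405   114.76777165]
250 [ 447.4789556  -195.99310181  116.9653255 ]
250 [ 437.22850367 -257.95318731  114.55777319]
```

Request:
{"name": "play_rows", "arguments": {
  "targets": [
    [1, -0.5, 0, 0.6, 0],
    [1, -0.5, 0, 1.0, 0],
    [1, -0.5, 0, 1.2, 0],
    [1, -0.5, 0, 1.2, 0]
  ]
}}

```text
clock: 3.8
eef_pos: [474.9, -232.6, 144.4]
tool_rot: [3.141, 0.001, 1.474]
force: [-1.2, 0.5, 4.4]
width: 0.1
gripper_force: 2.0
```

Request:
{"name": "play_rows", "arguments": {
  "targets": [
    [1, 0, 0, 0.4, 0],
    [1, 0, 0, 0.7, 0],
    [1, 0, 0, 1.0, 0],
    [1, 0, 0, 1.2, 0],
    [1, 0, 0, 1.3, 0],
    [1, 0, 0, 1.3, 0]
  ]
}}

```text
clock: 4.4
eef_pos: [474.9, -231.5, 132.1]
tool_rot: [-3.142, -0.001, 1.474]
force: [-3.2, 1.7, 12.2]
width: 0.1
gripper_force: 6.2
```

Request:
{"name": "play_rows", "arguments": {
  "targets": [
    [1, 0, 0, 0.2, 0],
    [1, 0, 0, 0.2, 0],
    [1, 0, 0, 0.2, 0]
  ]
}}

```text
clock: 4.7
eef_pos: [474.8, -231.5, 131.3]
tool_rot: [3.141, -0.001, 1.474]
force: [-6.0, 1.9, 22.4]
width: -0.1
gripper_force: 11.8
```

Request:
{"name": "play_rows", "arguments": {
  "targets": [
    [1, 0, 0, -2, 0],
    [1, 0, 0, -6, 0],
    [0.55, -0.15, -3, -9, -1],
    [0.55, -0.15, -6.3, -9, -1],
    [0.55, -0.15, -6.3, -9, -1],
    [0.55, -0.15, -6.3, -9, -1],
    [0.55, -0.15, -6.3, -9, -1],
    [0.55, -0.15, -6.3, -9, -1]
  ]
}}

```text
clock: 5.5
eef_pos: [413.1, -227.1, 218.9]
tool_rot: [-3.141, 0.0, 1.493]
force: [-0.3, 0.8, -0.3]
width: 38.6
gripper_force: 0.0
```

Run:
```python
from h import *
s=ctrl.read_state(); print(s['eef_pos'],s['tool_rot'],s['force'],s['width'],s['clock'])
C=cam('wrist'); im,d=ctrl.get_image('wrist'); P=cloud('wrist',d,C); np.save('w3.npy',P); save('w3.png',im)
C2=cam('side'); im,d=ctrl.get_image('side'); P2=cloud('side',d,C2)
m=np.load('side_lid.npy'); q=P2[m]; q=q[~np.isnan(q[:,0])]; q=q[(q[:,0]>470)&(q[:,0]<520)&(q[:,2]<135)]; print('side lid z (was ~118)',np.median(q[:,2]))
```

```text
[ 413.12000364 -227.12827764  218.87530627] [-3.14149579e+00  1.45635808e-04  1.49284477e+00] [-0.3030243   0.78266129 -0.30836019] 38.6153533381759 5.5
side lid z (was ~118) 108.3975514234773
```

View pics/w3.png

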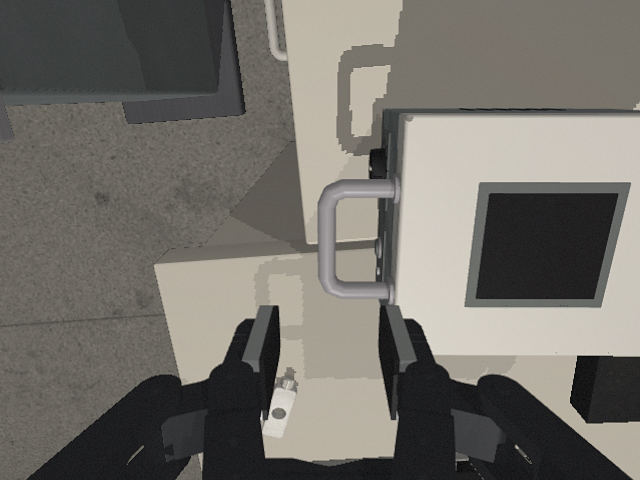

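Run:
```python
from h import *
P=np.load('w3.npy'); m=np.nan_to_num((P[...,2]>85)&(P[...,2]<112))
B=[]
for v in range(205,280,2):
    us=np.where(m[v,300:365])[0]+300
    if len(us)>4: B.append([P[v,us,0].min()/2+P[v,us,0].max()/2,np.nanmean(P[v,us,1]),np.nanmax(P[v,us,2]),np.ptp(P[v,us,0])])
B=np.array(B); g=np.polyfit(B[:,1],B[:,0],1); print(np.arctan(-g[0]),np.median(B,0),np.polyval(g,-227))
for u in (350,365): print([np.nanmean(P[:,u][m[:,u]&(np.arange(480)>a)&(np.arange(480)<b)],0).round(1).tolist() for a,b in ((160,215),(270,305))])
print(np.nanmedian(P[140:330,410:450].reshape(-1,3),0))
```

```text
-0.06893535667412846 [ 411.02440093 -226.88288883  102.97758695   10.29055912] 411.2916231087905
[[427.8, -194.9, 101.3], [424.0, -259.8, 100.5]]
[[436.5, -195.6, 101.1], [433.4, -260.7, 100.3]]
[ 472.01161393 -223.18956423  107.91210117]
```

Request:
{"name": "play_rows", "arguments": {
  "targets": [
    [0.55, 0, -0.15, 4, 0],
    [0.55, 0, -0.15, 8, 0],
    [0.55, 0, -0.15, 10.5, 0],
    [0.55, 0, -0.15, 11.6, 0],
    [0.55, 0, -0.15, 11.6, 0],
    [0.55, 0, -0.15, 11.6, 0]
  ]
}}

```text
clock: 6.2
eef_pos: [411.2, -227.6, 103.9]
tool_rot: [3.141, 0.001, 1.492]
force: [0.3, -0.5, 0.3]
width: 38.0
gripper_force: 0.0
```

Request:
{"name": "play_rows", "arguments": {
  "targets": [
    [1, 0, 0, 0, 0],
    [1, 0, 0, 0, 0],
    [1, 0, 0, 0, 0],
    [1, 0, 0, 0, 0],
    [1, 0, 0, 0, 0],
    [1, 0, 0, 0, 0]
  ]
}}

```text
clock: 6.8
eef_pos: [411.5, -227.4, 104.0]
tool_rot: [3.14, 0.001, 1.492]
force: [0.8, 0.8, 6.2]
width: 8.9
gripper_force: 58.9
```

Run:
```python
import numpy as np
f=.0362;R=221.14
for t in np.r_[np.arange(.05,1.16,.05),.765,1.13]: print(round(t,3),np.round([R*(np.cos(f)-np.cos(t+f))/10,-R*(np.sin(t+f)-np.sin(f))/10],2))
```

```text
0.05 [ 0.07 -1.1 ]
0.1 [ 0.19 -2.2 ]
0.15 [ 0.37 -3.29]
0.2 [ 0.6  -4.37]
0.25 [ 0.89 -5.44]
0.3 [ 1.22 -6.5 ]
0.35 [ 1.61 -7.53]
0.4 [ 2.06 -8.54]
0.45 [ 2.55 -9.53]
0.5 [  3.09 -10.5 ]
0.55 [  3.68 -11.43]
0.6 [  4.31 -12.34]
0.65 [  4.99 -13.21]
0.7 [  5.71 -14.05]
0.75 [  6.48 -14.85]
0.8 [  7.28 -15.61]
0.85 [  8.12 -16.33]
0.9 [  8.99 -17.01]
0.95 [  9.9  -17.64]
1.0 [ 10.83 -18.23]
1.05 [ 11.8  -18.77]
1.1 [ 12.79 -19.26]
1.15 [ 13.8 -19.7]
0.765 [  6.71 -15.08]
1.13 [ 13.39 -19.53]
```

Request:
{"name": "play_rows", "arguments": {
  "targets": [
    [1, 0, 0.03, -0.4, 0],
    [1, 0, 0.07, -1.1, 0],
    [1, 0, 0.1, -1.65, 0],
    [1, 0, 0.19, -2.2, 0],
    [1, 0, 0.31, -3.29, 0],
    [1, 0, 0.31, -3.29, 0]
  ]
}}

```text
clock: 7.4
eef_pos: [414.9, -227.6, 137.5]
tool_rot: [3.139, 0.001, 1.492]
force: [4.1, -2.6, -3.1]
width: 8.7
gripper_force: 59.4
```

Request:
{"name": "play_rows", "arguments": {
  "targets": [
    [1, 0, 0.29, -1.08, 0],
    [1, 0, 0.58, -2.15, 0],
    [1, 0, 0.91, -3.21, 0],
    [1, 0, 1.3, -4.24, 0],
    [1, 0, 1.75, -5.25, 0],
    [1, 0, 2.24, -6.24, 0],
    [1, 0, 2.78, -7.21, 0],
    [1, 0, 3.37, -8.14, 0],
    [1, 0, 4.0, -9.05, 0],
    [1, 0, 4.0, -9.05, 0]
  ]
}}

```text
clock: 8.4
eef_pos: [451.7, -230.5, 227.4]
tool_rot: [-3.137, -0.001, 1.491]
force: [-6.7, -1.2, 1.7]
width: 8.7
gripper_force: 58.8
```

Request:
{"name": "play_rows", "arguments": {
  "targets": [
    [1, 0, 0.58, -0.87, 0],
    [1, 0, 1.3, -1.71, 0],
    [1, 0, 2.05, -2.51, 0],
    [1, 0, 2.85, -3.27, 0],
    [1, 0, 3.7, -3.99, 0],
    [1, 0, 4.55, -4.67, 0],
    [1, 0, 5.45, -5.3, 0],
    [1, 0, 6.4, -5.89, 0],
    [1, 0, 6.4, -5.89, 0]
  ]
}}

```text
clock: 9.3
eef_pos: [516.2, -235.6, 288.9]
tool_rot: [-3.139, -0.001, 1.492]
force: [-12.0, 2.0, 19.2]
width: 8.7
gripper_force: 61.7
```

Run:
```python
from h import *
C=cam('side'); im,d=ctrl.get_image('side'); save('s2.png',im[60:300,160:480].repeat(2,0).repeat(2,1)); P=cloud('side',d,C); np.save('s2.npy',P)
s=ctrl.read_state(); print(s['eef_pos'],s['force'])
for r in ctrl.trace('side','lid')[:1]:
    q=P[r['pixels']]; q=q[~np.isnan(q[:,0])]; print(r['confidence'],r['bbox'],np.round(np.percentile(q,[2,50,98],axis=0)).tolist()); np.save('s2m.npy',r['pixels'])
```

```text
[ 515.80266384 -235.58473407  288.62567757] [-11.37713937   2.14606673  17.84807334]
0.9 [265.7, 117.0, 318.6, 204.2] [[518.0, -300.0, 112.0], [582.0, -198.0, 197.0], [637.0, -161.0, 282.0]]
```

View pics/s2.png

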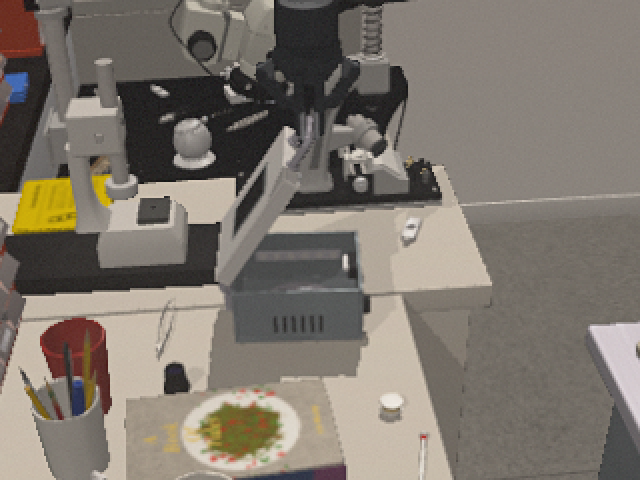

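```bash
cat > lidang.py <<'E'
from h import *
def ang(P,m):
    m=cv2.erode(m.astype(np.uint8),np.ones((3,3)))>0
    q=P[m]; q=q[~np.isnan(q[:,0])]; b=-.075; ux=np.array([np.cos(b),np.sin(b),0])
    X=np.c_[(q-[632.5,-244,89])@ux,q[:,2]-89]
    # top face: points at normal offset ~+19 from hinge; robust fit of line
    best=None
    for t in np.arange(.5,1.4,.005):
        n=np.array([np.sin(t),np.cos(t)]); d=X@n   # b=(cos t,-sin t) back/down ; n up normal
        h,e=np.histogram(d,np.arange(-30,50,2)); k=h.max()
        if best is None or k>best[0]: best=(k,t,e[h.argmax()],len(X))
    for _ in range(5):
        n=np.array([np.sin(best[1]),np.cos(best[1])]); d=X@n; w=abs(d-best[2]-1)<3
        l=cv2.fitLine(X[w].astype(np.float32),cv2.DIST_HUBER,0,.01,.01).ravel(); t=np.arctan2(-l[1],l[0])%np.pi
        best=(w.sum(),t,np.median(X[w]@np.array([np.sin(t),np.cos(t)]))-1,len(X))
    return best
E
python3 - <<'E'
from lidang import *
print('side',ang(np.load('s2.npy'),np.load('s2m.npy')))
C=cam('scene'); im,d=ctrl.get_image('scene'); P=cloud('scene',d,C)
r=ctrl.trace('scene','lid')
if r: print('scene',r[0]['confidence'],r[0]['bbox'],ang(P,r[0]['pixels']))
s=ctrl.read_state(); print(s['eef_pos'],s['force'],s['torque'])
E
```

```text
side (np.int64(751), np.float32(0.9823359), np.float64(18.145541361712354), 1254)
scene 0.66 [350.6, 218.0, 420.9, 283.0] (np.int64(364), np.float32(0.92519605), np.float64(13.554416866436823), 1031)
[ 515.44938878 -235.53597411  288.40025174] [-11.24076151   1.53435805  18.35472263] [0.33731452 2.4300684  0.03376023]
```

Request:
{"name": "play_rows", "arguments": {
  "targets": [
    [1, 0, -0.1, -0.15, 0],
    [1, 0, -0.2, -0.3, 0],
    [1, 0, -0.2, -0.3, 0]
  ]
}}

```text
clock: 9.8
eef_pos: [516.2, -235.6, 289.2]
tool_rot: [3.14, 0.001, 1.492]
force: [-0.8, -3.2, -0.1]
width: 8.9
gripper_force: 59.8
```

Request:
{"name": "play_rows", "arguments": {
  "targets": [
    [1, 0, 0.5, -0.28, 0],
    [1, 0, 1.0, -0.55, 0],
    [1, 0, 1.5, -0.8, 0],
    [1, 0, 2.0, -1.04, 0],
    [1, 0, 2.5, -1.26, 0],
    [1, 0, 2.95, -1.45, 0],
    [1, 0, 2.95, -1.45, 0],
    [1, 0, 2.95, -1.45, 0]
  ]
}}

```text
clock: 10.6
eef_pos: [545.2, -237.8, 304.6]
tool_rot: [3.141, -0.0, 1.492]
force: [-5.3, -0.1, 9.2]
width: 8.5
gripper_force: 60.0
```

Run:
```python
from lidang import *
for n in ('side','scene'):
    C=cam(n); im,d=ctrl.get_image(n); P=cloud(n,d,C); save(n+'3.png',im)
    r=ctrl.trace(n,'lid')
    if r: print(n,r[0]['confidence'],r[0]['bbox'],ang(P,r[0]['pixels']))
s=ctrl.read_state(); print(s['eef_pos'],s['force'],s['torque'])
```

```text
side 0.95 [265.9, 111.3, 305.3, 203.8] (np.int64(496), np.float32(1.1302823), np.float64(18.158594965300033), 1026)Traceback (most recent call last):
  File "<stdin>", line 5, in <module>
  File "lidang.py", line 14, in ang
    l=cv2.fitLine(X[w].astype(np.float32),cv2.DIST_HUBER,0,.01,.01).ravel(); t=np.arctan2(-l[1],l[0])%np.pi
      ~~~~~~~~~~~^^^^^^^^^^^^^^^^^^^^^^^^^^^^^^^^^^^^^^^^^^^^^^^^^^
cv2.error: OpenCV(4.12.0) /io/opencv/modules/imgproc/src/linefit.cpp:50: error: (-215:Assertion failed) count > 0 in function 'fitLine2D_wods'
```

Request:
{"name": "play_rows", "arguments": {
  "targets": [
    [1, 0, -0.93, 0.32, 0],
    [1, 0, -1.91, 0.82, 0],
    [1, 0, -2.87, 1.4, 0],
    [1, 0, -3.8, 2.0, 0],
    [1, 0, -4.7, 2.65, 0],
    [1, 0, -5.56, 3.35, 0],
    [1, 0, -6.22, 3.93, 0],
    [1, 0, -6.7, 4.37, 0],
    [1, 0, -6.7, 4.37, 0],
    [1, 0, -6.7, 4.37, 0]
  ]
}}

```text
clock: 11.8
eef_pos: [479.0, -232.6, 259.5]
tool_rot: [3.14, 0.0, 1.492]
force: [1.0, -3.4, -0.1]
width: 8.2
gripper_force: 60.8
```

Run:
```python
from lidang import *
for n in ('side',):
    C=cam(n); im,d=ctrl.get_image(n); P=cloud(n,d,C); save(n+'4.png',im[60:300,160:480].repeat(2,0).repeat(2,1))
    r=ctrl.trace(n,'lid')
    if r: print(n,r[0]['confidence'],r[0]['bbox'],ang(P,r[0]['pixels']))
s=ctrl.read_state(); print(s['eef_pos'],s['force'],s['width'],s['gripper_force'],abs(s['qd']).max(),s['clock'])
```

```text
side 0.95 [270.6, 126.3, 329.1, 204.3] (np.int64(1190), np.float32(0.76717764), np.float64(18.523737261656866), 1655)
[ 479.01420499 -232.58533179  259.5419615 ] [ 1.27746272 -3.26646794 -1.24367484] 8.485446683766773 60.72800695896149 0.0026655265734551645 11.9
```

View pics/side4.png

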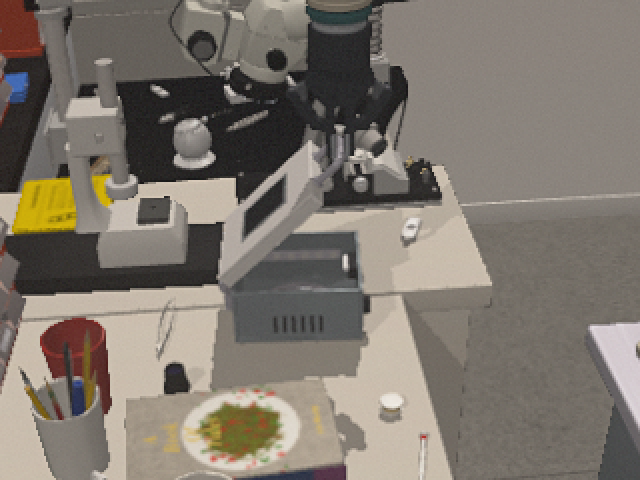

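The picture shows the lid held by its handle at about (335,150), half open. The fit gives 0.767 rad, about 10° below balance. Forces are small and the arm is still, and the loupe, tweezers and spool have not moved.

```bash
python3 -c "
from cell import ctrl
print(ctrl.finish_job())"
```

```text
the job is handed in; nothing more can be done
None
```

The lid was pressed fully shut, raised by its handle to about 1.13 rad (11° past balance), and brought back down. It is now held still, still gripped, at about 0.77 rad (10° below balance); the job is handed in.

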